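Find the high spot of a whetstone wheel with a dial gauge

ROBOT

A 6-joint arm with a two-finger parallel gripper is mounted at the origin on a cart in front of the work surface, level with it; the furniture and walls round the work are solid. World frame = base frame: x ahead of the robot, y to its left, z up, the work surface at z = 0. Lengths are in m, angles in rad, forces in N, time in s.
With the tool pointing down it reaches from about 0.325 to 0.85 m from the base axis. Payload 15.5 kg.
Tool frame: the origin (TCP) lies midway between the tips of the shut fingers; the grasp point (between the pads) lies env.grip_point_offset behind it (env.grip_point_offset is the distance from the TCP to the grasp point, in m); y points along the fingers, z is the direction in which the jaws open and shut, and the axes are right-handed (so a half turn about y gives the same grasp; the last joint's range is limited). The gripper opens to 91 mm and grips with 3 to 60 N. Pads are 32 mm wide; open, the fingers measure 118 mm over their backs; the gripper's body (76 mm by 178 mm) begins 60 mm behind the grasp point.
Start: joints at [-1.385, 0.494, 1.345, -0, 1.302, -0.096], TCP at [0.174, -0.6, 0.214] pointing down, gripper open.
Joint ranges: [-2.91, 2.91], [-0.82, 2.16], [0.22, 2.67], [-1.22, 4.37], [0.12, 2.79], [-3.08, 3.08]. Speed limits (rad/s): [1.89, 1.89, 2.57, 3.01, 3.01, 3.01].

INTERFACE

Orientations are given as [roll, pitch, yaw] about the fixed x, y, z axes, in that order (R = Rz(yaw) Ry(pitch) Rx(roll)).
In Python, from station import env gives the robot as it stands.
- The arm moves only by the tool play_rows, never from a script. Its argument "rows" is a list of rows, each a list of 3 entries, a list of its own where there are three numbers: the opening, from 0 (shut) to 1 (fully open), then the shift along the world's x, y, z as a fraction of full scale, then the turn about the world's z as a fraction of full scale. In form: [[gripper, [x, y, z], turn], ...]. A call has exactly 8 rows; each row shifts and turns the commanded pose from where the row before left it; what a row does not reach is not made up. Full scale, the value 1, is 0.06 m for a shift and 6 degrees for a turn. A row lasts 1/8 s, in which the tool goes at most 62.5 mm and 10.7 degrees, less where a joint would pass 70% of its speed; a pose out of reach is approached as far as the arm can. A call with a number of a shift or a turn outside -1 to 1 is refused whole. A call with a gripper value outside its range is refused whole. The fingers move at their own pace and stop on an object; "squeeze" is the grip in N (left out, the last holds). Time passes only in rows, so rows that do not move let the fingers close, or fill a call up. It gives the time, the measured TCP pose, the force and the opening at its end, in the units of the state.
- env.get_state(): the state, without advancing time (a new reading comes with each control period).
- env.camera(name): name is "scene" or "side" or "wrist"; returns a dict with "image" (480x640x3 uint8, blue, green, red), "depth" (480x640 float32, m along the optical axis (not along the pixel's ray), 0 where there is no reading), "fx", "fy", "cx", "cy" (pixels), "world_to_cam" (4x4, takes a point from world to camera coordinates). Camera axes: x right, y up, looking along -z (the intrinsics and any distortion apply to the point x, -y, -z); pixel columns grow to the right and rows downward; lengths in m; the calibration is good to about 2 mm. The wrist camera is an equidistant fisheye: a pixel r from the principal point sees the ray r / f radians off the axis. A picture is of the moment at which its call begins.
- env.sign_off(): hands the job in, once; it reports no verdict.
The state is a dict: "clock": time; "qpos": joint angles; "joint_velocities": joint speeds; "tau": joint torques, N m; "position": TCP position; "eef_rot": TCP orientation; "contact_force": force on the tool from outside, world axes, zero at the start; "torque": the same for the moment, N m; "width": finger opening in m.
Only numpy, scipy, OpenCV 4.12 (cv2) and the standard library are available. Lean on these libraries where they do the work, as an engineer would, in place of code of your own. Each camera call takes 0.05 s, during which the arm holds its last target. There are 200 camera calls.

TASK

The stone of the hand-cranked whetstone sits off-centre on its spindle and has to be dressed where its rim stands out furthest, so find that high spot: stand the dial gauge on the worktop with its sprung plunger pressed against the stone's rim, far enough in to stay on the rim all the way round but never driven solid. Then turn the stone by its crank through at least one full turn with the plunger riding on the rim, and leave it at rest with the highest spot under the plunger and the gauge standing there still pressing. Do not tip the gauge or disturb the jug, scissors, peeler and lemon.

Things in the scene. Friction and masses are not known exactly. Their poses are not given: they have to be found in the camera images.
- whetstone: the whetstone, fixed: a round grey housing 204 mm across, 36 mm high, with a plain grey stone wheel lying flat on an upright spindle and a steel crank on top. Origin on the spindle axis at worktop level, z up. A knife-rest bar 128 mm long and 93 mm high stands 118 mm away along +x; all other sides of the rim are open
- spindle_axis (a point): point on the spindle axis at mid-height of the rim, 61 mm above the worktop; it stays put as the stone turns. The stone is a disc of radius 90 mm, rim upright from z = 46 to 76 mm; its centre lies 2 mm off the axis, in a direction that cannot be seen and has nothing to do with where the crank points
- spindle (a joint): turn of the spindle with crank and stone, rad, growing counter-clockwise seen from above, counted on through full turns (up to 3 either way); at 0 the crank arm points along +x of the whetstone. Starts between 0 and 1.2. It turns with light friction (1 to 2 N at the knob) and stays where it is left
- crank_knob (a point): middle of the crank's upright wooden knob, 23 mm thick, from z = 92 to 138 mm, this point at 120 mm and 55 mm from the spindle axis. The knob spins freely on its pin, so a hand can hold it without turning while it goes round. The crank arm below it and the hub reach up to 90 mm
- gauge: the dial gauge on its stand, loose, 0.7 to 0.95 kg. Origin under its post at worktop level, z up, +x the way the plunger points. Dark steel base plate 70 mm wide, 22 mm high, from x = -75 to +45 mm; face-up round dial case 57 mm across centred at x = 58 mm, its top at z = 75 mm. Its weight holds it against the plunger's spring
- gauge_post (a point): point on the gauge's upright flat aluminium post, by which it is handled: 105 mm above its underside, straight over the gauge's origin. The post is 16 mm thick along the gauge's y and 24 mm wide along its x, reaches up to z = 138 mm and is clear from 75 mm upward
- plunger_tip (a point): centre of the plunger's steel ball (8 mm across), 114 mm ahead of the gauge's origin along its +x and 61 mm above its underside when out; it moves back as the plunger is pressed in. The plunger gives 10 mm; its spring pushes with 0.7 N at first and 1.3 N at the end, then it is solid
- needle (a joint): angle of the dial's needle, rad, clockwise seen from above, 0 with the plunger fully out (needle pointing back at the post); 0.628 rad for each mm that the plunger is pressed in, one turn for its whole 10 mm. Long marks on the dial are 1 mm of plunger apart
- jug: the small cream pottery jug, about 67 x 103 x 85 mm; origin at the centre of its underside; a bystander
- scissors: the kitchen scissors lying flat, 199 mm long, 9 mm thick; origin at their middle on the worktop; a bystander
- peeler: the vegetable peeler lying flat, 170 x 25 x 18 mm; origin at its middle on the worktop; a bystander
- lemon: a lemon, 71 x 53 x 51 mm; origin at the centre of its underside; a bystander
Not all that is in view belongs to the job. What is shaped like the gauge but blue is not meant.

How it is judged:
By the outcome, as a careful person would: the job done as asked, in the order asked, and still so for the second after the job is handed in, with the robot touching nothing.
It also fails if it takes over 70 s, if anything falls off the work surface, if the arm or the gripper's body presses on something with over 40 N, if the wrist force passes 120 N, or if a joint passes its speed limit or range.

## Working session

There is one attempt and no reset: what is moved stays moved. The work goes in short steps, Python scripts to look and compute and a tool call to move; the robot and the scene stay as the last step left them, time stands still between calls to the robot, and variables do not carry over. Pictures are saved under pics/ and viewed, about 8 in all and at most 12, crops included, and the job is handed in when it is done.

Besides the shell and the picture viewer there is one more tool, called as name([rows], argument=value, ...), one row to a line, values as JSON. play_rows: Moves the arm, as the interface text tells. Shift numbers are shares of 0.06 m and turn numbers shares of 6 degrees, none past 1 either way. Its arguments: {"type":"object","properties":{"rows":{"type":"array"},"squeeze":{"type":"number"}},"required":["rows"]}

```bash
ls; mkdir -p pics; python3 - <<'E'
from station import env
import cv2,numpy as np
s=env.get_state(); print({k:np.round(v,3) for k,v in s.items()}, env.grip_point_offset)
for n in("scene","side"):
    c=env.camera(n); cv2.imwrite(f"pics/{n}0.png",c["image"]); np.savez(f"{n}0.npz",**c)
    print(n,c["fx"],c["fy"],c["cx"],c["cy"],np.round(c["world_to_cam"],3).tolist(),[k for k in c])
E
```

```text
pics
{'clock': np.float64(0.0), 'qpos': array([-1.385,  0.494,  1.346,  0.   ,  1.303, -0.095]), 'joint_velocities': array([-0.001, -0.001, -0.002, -0.002, -0.001,  0.001]), 'tau': array([-2.0000e-03, -8.7884e+01, -3.8186e+01,  7.1000e-02,  5.3000e-02,
       -0.0000e+00]), 'position': array([ 0.174, -0.6  ,  0.213]), 'eef_rot': array([-1.572,  0.   , -2.86 ]), 'contact_force': array([-0.557,  0.028,  0.352]), 'torque': array([ 0.035, -0.017, -0.072]), 'width': np.float64(0.091)} 0.0188
scene 611.5467105315977 611.5467105315977 318.90201864094973 234.37126338240722 [[-0.671, -0.741, -0.006, 0.133], [0.345, -0.32, 0.882, -0.317], [-0.656, 0.59, 0.471, -1.601], [0.0, 0.0, 0.0, 1.0]] ['image', 'depth', 'fx', 'fy', 'cx', 'cy', 'world_to_cam']
side 607.4809863191073 607.4809863191073 319.6512700505497 241.09220152369778 [[0.988, -0.153, -0.016, -0.516], [0.088, 0.482, 0.872, -0.002], [-0.125, -0.863, 0.49, -1.694], [0.0, 0.0, 0.0, 1.0]] ['image', 'depth', 'fx', 'fy', 'cx', 'cy', 'world_to_cam']
```

View pics/scene0.png

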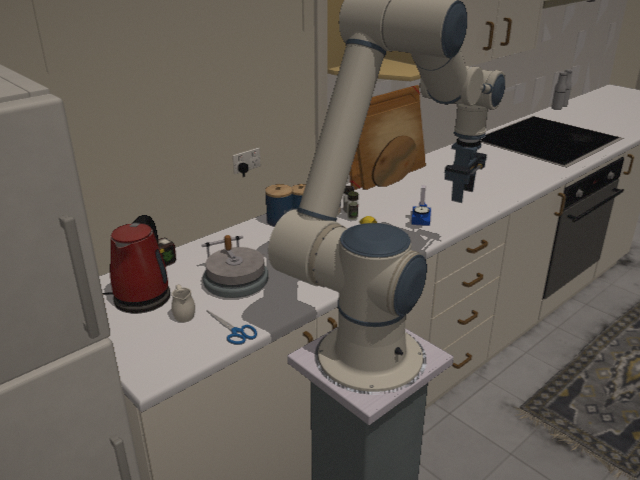

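View pics/side0.png

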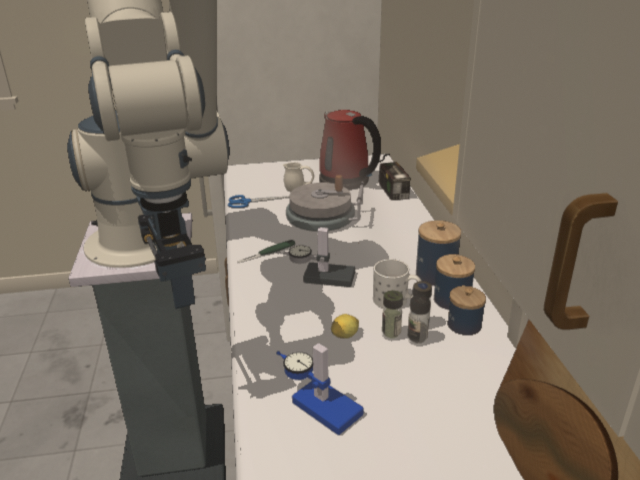

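The side view shows the dark gauge (base at 328,273; post at 323,245; dial at 300,252) and the blue look-alike (base at 327,405). The whetstone is at about (320,205), with its knob at (339,183) and the rest bar at (360,200). The gauge meant is the one with the dark steel base; the crop below is to confirm it.

```bash
cat > h.py <<'E'
import numpy as np,cv2
def cloud(c):
    "world xyz per pixel, pinhole cameras"
    d=c["depth"].astype(float); v,u=np.mgrid[:480,:640]
    p=np.stack([(u-c["cx"])/c["fx"]*d,-(v-c["cy"])/c["fy"]*d,-d],-1)
    M=np.linalg.inv(c["world_to_cam"]); w=p@M[:3,:3].T+M[:3,3]; w[d==0]=np.nan
    return w
def fitcircle(xy):
    A=np.c_[2*xy,np.ones(len(xy))]; a,b,c=np.linalg.lstsq(A,(xy**2).sum(1),rcond=None)[0]
    return a,b,np.sqrt(c+a*a+b*b)
E
python3 - <<'E'
import numpy as np,cv2; from h import *
c=dict(np.load("side0.npz")); w=cloud(c); im=c["image"]
cv2.imwrite("pics/crop1.png",cv2.resize(im[150:300,200:420],None,fx=3.6,fy=3.6,interpolation=cv2.INTER_CUBIC))
def reg(n,r,z0,z1):
    v0,v1,u0,u1=r; p=w[v0:v1,u0:u1].reshape(-1,3); p=p[(p[:,2]>z0)&(p[:,2]<z1)]
    print(n,len(p),"med",np.round(np.median(p,0),4),"min",np.round(np.nanpercentile(p,2,0),4),"max",np.round(np.nanpercentile(p,98,0),4)); return p
p=reg("posttop",(222,262,312,336),.09,.15)
p=reg("posttopface",(222,262,312,336),.134,.145)
p=reg("base",(255,290,300,360),.017,.026); print(cv2.minAreaRect((p[:,:2]*1000).astype(np.float32)))
p=reg("dial",(240,266,284,314),.066,.08); print(cv2.minAreaRect((p[:,:2]*1000).astype(np.float32)))
p=reg("stone top",(180,235,280,360),.072,.0785); print(fitcircle(p[:,:2]),cv2.minEnclosingCircle((p[:,:2]*1000).astype(np.float32)))
p=reg("housing",(180,235,280,360),.030,.039);print(cv2.minEnclosingCircle((p[:,:2]*1000).astype(np.float32)))
p=reg("knob",(172,198,330,346),.095,.145)
p=reg("rest",(175,230,350,375),.08,.1)
p=reg("table",(290,310,250,300),-.05,.05)
for n,r in dict(jug=(160,195,280,316),sciss=(190,210,225,290),peel=(238,265,236,296),lemon=(312,338,330,360)).items(): reg(n,r,.004,.15)
E
```

```text
posttop 208 med [ 0.4867 -0.2818  0.1196] min [ 0.4749 -0.2893  0.0913] max [ 0.4987 -0.2676  0.1398]
posttopface 41 med [ 0.4888 -0.2781  0.137 ] min [ 0.4769 -0.289   0.1343] max [ 0.4994 -0.266   0.1401]
base 681 med [ 0.5084 -0.2889  0.0216] min [ 0.4447 -0.3291  0.0175] max [ 0.5594 -0.2406  0.0252]
((502.5379638671875, -282.29925537109375), (76.86759948730469, 119.91374206542969), 69.02670288085938)
dial 247 med [ 0.4339 -0.2598  0.0716] min [ 0.4078 -0.2846  0.0666] max [ 0.4588 -0.2308  0.0758]
((432.881103515625, -254.20542907714844), (54.91667175292969, 63.401527404785156), 22.710695266723633)
stone top 1034 med [0.5233 0.0288 0.0757] min [ 0.4488 -0.0402  0.0724] max [0.612  0.1261 0.0783]
(np.float64(0.5311557035306845), np.float64(0.043327906805256944), np.float64(0.06708142745513097)) ((550.12646484375, 40.46730422973633), 110.13872528076172)
housing 593 med [ 0.5164 -0.0154  0.0347] min [ 0.4354 -0.051   0.0302] max [0.6481 0.251  0.0387]
((537.4639282226562, 121.03482818603516), 183.78094482421875)
knob 117 med [0.5816 0.0281 0.1191] min [0.5727 0.0198 0.0966] max [0.5942 0.0406 0.1391]
rest 83 med [0.6414 0.0062 0.092 ] min [ 0.622  -0.0504  0.086 ] max [0.6612 0.0707 0.0973]
table 998 med [ 3.602e-01 -3.482e-01 -3.000e-04] min [ 0.3041 -0.3908 -0.004 ] max [ 0.4166 -0.3038  0.0031]
jug 800 med [0.483  0.2416 0.071 ] min [0.4469 0.0617 0.0049] max [0.5358 0.2979 0.0843]
sciss 299 med [0.3166 0.1952 0.0071] min [0.2666 0.057  0.0042] max [0.4515 0.2507 0.0601]
peel 414 med [ 0.3989 -0.137   0.0154] min [ 0.3003 -0.276   0.0042] max [ 0.4315 -0.0872  0.0738]
lemon 534 med [ 0.4942 -0.5281  0.0379] min [ 0.4683 -0.5394  0.0138] max [ 0.5239 -0.5013  0.0522]
```

View pics/crop1.png

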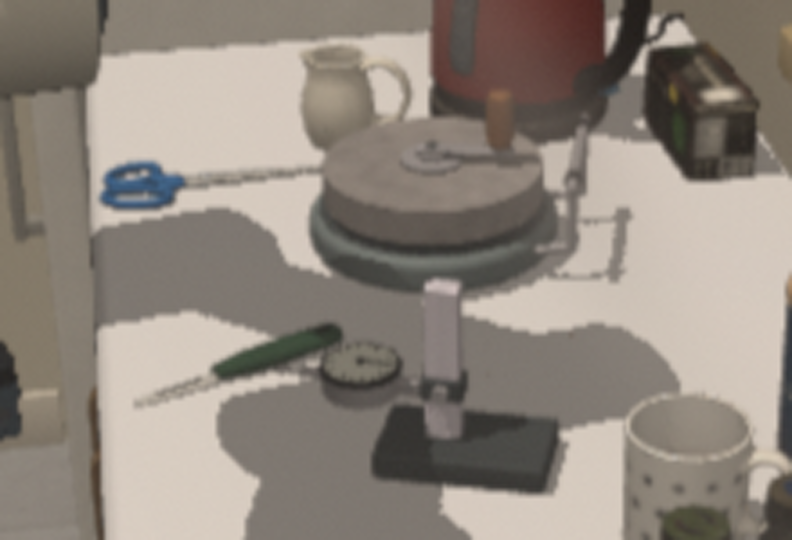

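The enlarged crop confirms it: dark base, pale post at (443,290–435) and dial at (360,362), pointing past the peeler; the blue one is not meant. The gauge origin is about (0.4885, -0.2775) at yaw 158°. I'll set out above it, turning +142° so the wrist range still suits the placing.

play_rows([
  [1, [0.65, 0.67, 0], 0.985],
  [1, [0.65, 0.67, 0], 0.985],
  [1, [0.65, 0.67, 0], 0.985],
  [1, [0.65, 0.67, 0], 0.985],
  [1, [0.65, 0.67, 0], 0.985],
  [1, [0.65, 0.67, 0], 0.985],
  [1, [0.65, 0.67, 0], 0.985],
  [1, [0.65, 0.67, 0], 0.985],
])

```text
clock: 1.1
position: [0.4868, -0.2772, 0.2138]
eef_rot: [-1.571, 0.0, -2.031]
contact_force: [0.3, -1.1, 0.5]
width: 0.0913
```

play_rows([
  [1, [0, 0, 0], 0.985],
  [1, [0, 0, 0], 0.985],
  [1, [0, 0, 0], 0.985],
  [1, [0, 0, 0], 0.985],
  [1, [0, 0, 0], 0.985],
  [1, [0, 0, 0], 0.985],
  [1, [0, 0, 0], 0.985],
  [1, [0, 0, 0], 0.985],
])

```text
clock: 2.1
position: [0.4856, -0.2786, 0.2136]
eef_rot: [-1.571, 0.001, -1.206]
contact_force: [-0.2, 0.1, 0.5]
width: 0.0913
```

play_rows([
  [1, [0, 0, 0], 0.985],
  [1, [0, 0, 0], 0.985],
  [1, [0, 0, 0], 0.985],
  [1, [0, 0, 0], 0.985],
  [1, [0, 0, 0], 0.985],
  [1, [0, 0, 0], 0.985],
  [1, [0, 0, 0], 0.985],
  [1, [0, 0, 0], 0.985],
])

```text
clock: 3.1
position: [0.4856, -0.2786, 0.2136]
eef_rot: [-1.571, 0.001, -0.381]
contact_force: [0.3, -0.0, 0.3]
width: 0.0914
```

```bash
python3 - <<'E'
from station import env
import numpy as np,cv2; from h import *
from scipy.optimize import least_squares
s=env.get_state(); print({k:np.round(s[k],3) for k in("clock","qpos","position","eef_rot")})
c=env.camera("wrist"); np.savez("wrist1.npz",**c); cv2.imwrite("pics/wrist1.png",c["image"])
print(c["fx"],c["cx"],c["cy"],np.round(c["world_to_cam"],3).tolist())
for n in("side","scene"):
    w=cloud(dict(np.load(n+"0.npz"))).reshape(-1,3)
    m=(np.hypot(w[:,0]-.531,w[:,1]-.043)<.1)&(w[:,2]>.05)&(w[:,2]<.071); p=w[m]
    f=least_squares(lambda q:np.hypot(p[:,0]-q[0],p[:,1]-q[1])-.09,[.53,.04],loss="soft_l1",f_scale=.002)
    t=w[(np.hypot(w[:,0]-.531,w[:,1]-.043)<.1)&(abs(w[:,2]-.076)<.003)]
    print(n,len(p),np.round(f.x,4),"top",len(t),np.round(np.array(cv2.minEnclosingCircle((t[:,:2]*1000).astype(np.float32))[0]),1),
      "housing",end=" ")
    h=w[(np.hypot(w[:,0]-.531,w[:,1]-.043)<.115)&(w[:,2]>.008)&(w[:,2]<.033)]
    f=least_squares(lambda q:np.hypot(h[:,0]-q[0],h[:,1]-q[1])-q[2],[.53,.04,.102],loss="soft_l1",f_scale=.002); print(len(h),np.round(f.x,4))
    k=w[(np.hypot(w[:,0]-.582,w[:,1]-.03)<.025)&(w[:,2]>.1)&(w[:,2]<.136)]
    f=least_squares(lambda q:np.hypot(k[:,0]-q[0],k[:,1]-q[1])-.0115,[.582,.03],loss="soft_l1",f_scale=.002); print("knob",len(k),np.round(f.x,4))
    K=w[(w[:,2]>.12)&(w[:,2]<.3)&(w[:,1]>.1)&(w[:,1]<.5)&(w[:,0]>.3)&(w[:,0]<.9)]; print("tall",np.round(np.percentile(K,[2,50,98],axis=0),3).tolist() if len(K) else 0)
E
```

```text
{'clock': np.float64(3.1), 'qpos': array([-0.628,  0.403,  1.508, -0.   ,  1.231, -1.817]), 'position': array([ 0.486, -0.279,  0.214]), 'eef_rot': array([-1.571e+00,  1.000e-03, -3.810e-01])}
371.64829954431775 319.9020504540205 242.0575832669161 [[0.372, 0.928, 0.0, 0.079], [-0.887, 0.356, -0.295, 0.564], [-0.274, 0.11, 0.956, -0.23], [0.0, 0.0, 0.0, 1.0]]
side 412 [0.5311 0.0494] top 1012 [527.8  45.2] housing 538 [0.5313 0.0525 0.1021]
knob 94 [0.5828 0.0352]
tall [[0.586, 0.116, 0.123], [0.736, 0.256, 0.196], [0.861, 0.48, 0.293]]
scene 324 [0.5319 0.0499] top 886 [529.9  52.4] housing 424 [0.5311 0.0529 0.1005]
knob 78 [0.5834 0.0367]
tall [[0.58, 0.109, 0.125], [0.854, 0.287, 0.206], [0.867, 0.378, 0.295]]
```

View pics/wrist1.png

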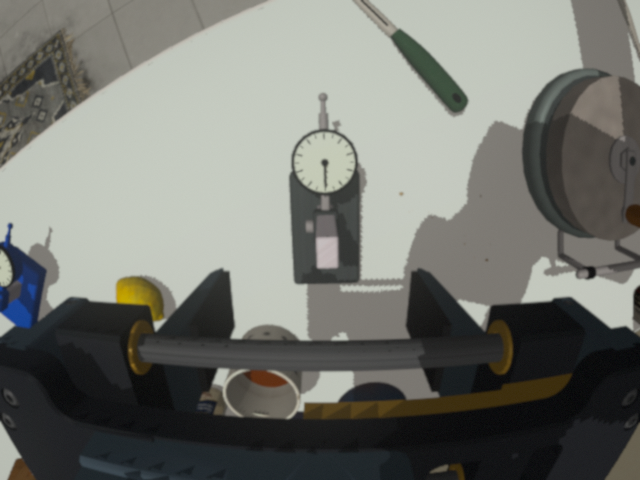

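The wrist view shows the gauge lined up with the jaws: plunger ball (323,97), dial centre (325,162), post top (327,250). The lemon, mug, peeler and whetstone are all clear of it. Next I turn these pixels into positions.

```bash
cat >> h.py <<'E'
def fish(c,u,v,z):
    "wrist pixel -> world point on plane z"
    a=np.array([u-c["cx"],v-c["cy"]])/c["fx"]; r=np.hypot(*a); d=np.array([*(a/r*np.sin(r)),np.cos(r)])*[1,-1,-1]
    M=np.linalg.inv(c["world_to_cam"]); d=M[:3,:3]@d; o=M[:3,3]; return o+d*(z-o[2])/d[2]
E
python3 - <<'E'
import numpy as np; from h import *
c=dict(np.load("wrist1.npz"))
for n,u,v,z in [("tip",323,97,.061),("dial",325,161,.075),("posttop",326.5,252,.138),("base fl",359,283,.022),("base bl",294,283,.022),("hub",712-5,159,.09)]: print(n,np.round(fish(c,u,v,z),4))
E
```

```text
tip [ 0.3813 -0.2348  0.061 ]
dial [ 0.4329 -0.2538  0.075 ]
posttop [ 0.4874 -0.2752  0.138 ]
base fl [ 0.5702 -0.2684  0.022 ]
base bl [ 0.5442 -0.3328  0.022 ]
hub [0.573  0.2134 0.09  ]
```

play_rows([
  [1, [0.035, 0.04, -0.5], 0.1],
  [1, [0, 0, -0.6], 0.1],
  [1, [0, 0, -0.6], 0],
  [1, [0, 0, -0.4], 0],
  [0.5, [0, 0, 0], 0],
  [0, [0, 0, 0], 0],
  [0, [0, 0, 0], 0],
  [0, [0, 0, 0], 0],
], squeeze=40)

```text
clock: 4.15
position: [0.4882, -0.2766, 0.0887]
eef_rot: [-1.571, -0.001, -0.363]
contact_force: [-0.2, 0.7, -0.0]
width: 0.0539
```

play_rows([
  [0, [0, 0, 0], 0],
  [0, [0, 0, 0], 0],
  [0, [0, 0, 0], 0],
  [0, [0, 0, 0], 0],
  [0, [0, 0, 0.15], 0],
  [0, [0, 0, 0.25], 0],
  [0, [0, 0, 0.2], 0],
  [0, [0, 0, 0], 0],
])

```text
clock: 5.15
position: [0.4885, -0.2768, 0.1252]
eef_rot: [-1.571, -0.002, -0.363]
contact_force: [0.9, 0.3, -9.3]
width: 0.016
```

```bash
python3 - <<'E'
from station import env
import cv2,numpy as np
s=env.get_state(); print({k:np.round(s[k],4) for k in("clock","position","eef_rot","width","contact_force","torque")})
a=env.camera("wrist")["image"][60:330,180:480]; b=env.camera("side")["image"][190:310,230:380]
cv2.imwrite("pics/lift.png",np.hstack([cv2.resize(a,(400,360)),cv2.resize(b,(400,360),interpolation=cv2.INTER_CUBIC)]))
E
```

```text
{'clock': np.float64(5.15), 'position': array([ 0.4885, -0.2768,  0.1252]), 'eef_rot': array([-1.5714, -0.0022, -0.3633]), 'width': np.float64(0.016), 'contact_force': array([ 0.9462,  0.2694, -9.2694]), 'torque': array([ 0.0614, -0.1696, -0.0022])}
```

View pics/lift.png

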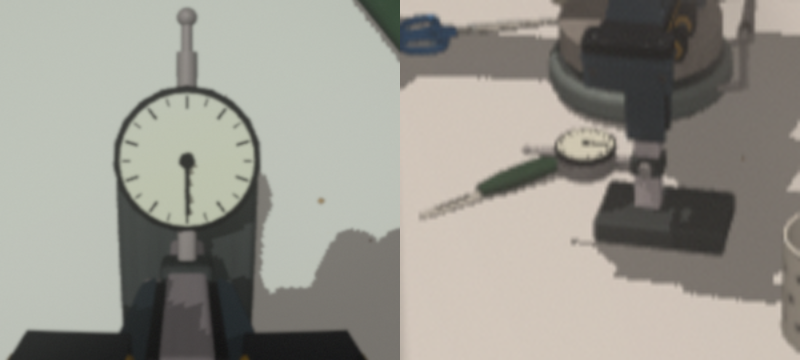

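The gauge is lifted and hangs level with the needle at 0 (it points back at the post in the left half). Now I turn it to face the stone and set it down about 20 mm short of contact.

play_rows([
  [0, [0.06, 0.145, 0], -0.96],
  [0, [0.06, 0.145, 0], -0.96],
  [0, [0.06, 0.145, 0], -0.96],
  [0, [0.06, 0.145, 0], -0.96],
  [0, [0.06, 0.145, 0], -0.96],
  [0, [0.06, 0.145, 0], -0.96],
  [0, [0.06, 0.145, 0], -0.96],
  [0, [0.06, 0.145, 0], -0.96],
])

```text
clock: 6.25
position: [0.5165, -0.2063, 0.1233]
eef_rot: [-1.571, 0.001, -1.171]
contact_force: [-0.6, -0.5, -8.8]
width: 0.0159
```

play_rows([
  [0, [0.06, 0.145, 0], -0.96],
  [0, [0.06, 0.145, 0], -0.96],
  [0, [0.06, 0.145, 0], -0.96],
  [0, [0.05, 0.145, 0], -0.96],
  [0, [0, 0, -0.2], 0],
  [0, [0, 0, -0.2], 0],
  [0, [0, 0, -0.15], 0],
  [0, [0, 0, 0], 0],
])

```text
clock: 7.25
position: [0.5298, -0.172, 0.0899]
eef_rot: [-1.573, 0.001, -1.569]
contact_force: [-0.2, 0.7, -7.9]
width: 0.016
```

```bash
python3 - <<'E'
from station import env
import cv2,numpy as np
s=env.get_state(); print({k:np.round(s[k],4) for k in("clock","qpos","position","eef_rot","width","contact_force")})
c=env.camera("wrist"); np.savez("wrist2.npz",**c); cv2.imwrite("pics/wrist2.png",c["image"])
E
```

```text
{'clock': np.float64(7.25), 'qpos': array([-0.421 ,  0.5532,  1.6482, -0.    ,  0.9421, -0.4224]), 'position': array([ 0.5298, -0.172 ,  0.0899]), 'eef_rot': array([-1.5725e+00,  8.0000e-04, -1.5694e+00]), 'width': np.float64(0.016), 'contact_force': array([-0.1819,  0.6787, -7.8603])}
```

View pics/wrist2.png

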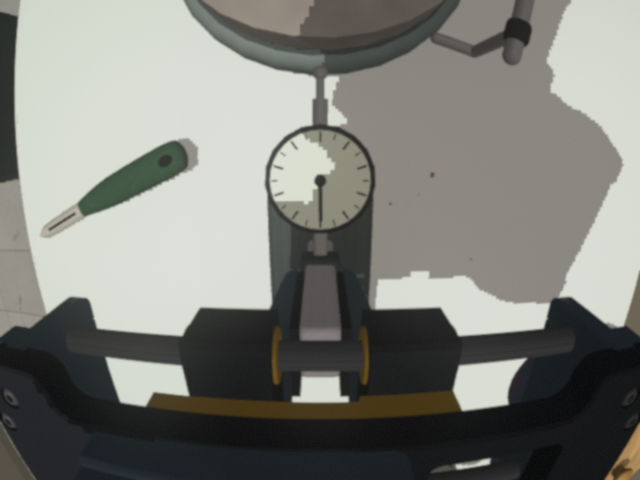

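The needle is at 0 and the gauge hovers about 1 mm up, lined up with the stone (ball at 320,73, hub column about 320). I advance 19 mm and read the needle.

play_rows([
  [0, [0.0, 0.07, 0], 0],
  [0, [0.0, 0.07, 0], 0],
  [0, [0, 0.07, 0], 0],
  [0, [0, 0.06, 0], 0],
  [0, [0, 0.05, 0], 0],
  [0, [0, 0, 0], 0],
  [0, [0, 0, 0], 0],
  [0, [0, 0, 0], 0],
])

```text
clock: 8.3
position: [0.5305, -0.1529, 0.0909]
eef_rot: [-1.571, -0.0, -1.57]
contact_force: [-0.6, -1.4, -8.4]
width: 0.0159
```

```bash
cat >> h.py <<'E'
def rectify(c,ctr,R=.03,z=.0755,N=240):
    "top view of the dial: up = world +y, right = +x"
    g=np.linspace(-R,R,N); X,Y=np.meshgrid(g,-g); P=np.stack([ctr[0]+X,ctr[1]+Y,np.full_like(X,z),np.ones_like(X)],-1)@c["world_to_cam"].T
    q=P[...,:3]*[1,-1,-1]; r=np.hypot(q[...,0],q[...,1]); th=np.arctan2(r,q[...,2])*c["fx"]
    return cv2.remap(c["image"],(c["cx"]+q[...,0]/r*th).astype(np.float32),(c["cy"]+q[...,1]/r*th).astype(np.float32),cv2.INTER_CUBIC)
E
cat > look.py <<'E'
import sys; from station import env; from h import *
s=env.get_state(); print({k:np.round(s[k],4) for k in("clock","position","eef_rot","width","contact_force")})
c=env.camera("wrist"); n=sys.argv[1]; np.savez(n+".npz",**c)
ctr=(float(sys.argv[2]),float(sys.argv[3]))
cv2.imwrite(f"pics/{n}.png",np.hstack([cv2.resize(rectify(c,ctr),(440,440)),cv2.resize(c["image"],(355,440))]))
E
python3 look.py w3 0.53 -0.095
```

```text
{'clock': np.float64(8.3), 'position': array([ 0.5305, -0.1529,  0.0909]), 'eef_rot': array([-1.5708e+00, -1.0000e-04, -1.5698e+00]), 'width': np.float64(0.0159), 'contact_force': array([-0.5524, -1.4205, -8.3775])}
```

View pics/w3.png

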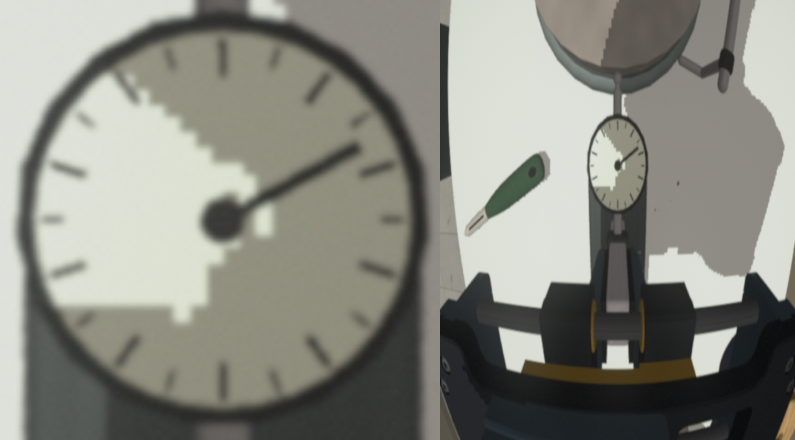

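The needle reads about 242° clockwise from the post side, so 6.7 mm. I back off 1.7 mm to centre it, set the gauge down and release.

play_rows([
  [0, [0, -0.028, 0], 0],
  [0, [0, 0, -0.02], 0],
  [0, [0, 0, -0.015], 0],
  [0, [0, 0, 0], 0],
  [0.3, [0, 0, 0], 0],
  [0.6, [0, 0, 0], 0],
  [1, [0, 0, 0], 0],
  [1, [0, 0, 0], 0],
])

```text
clock: 9.35
position: [0.5306, -0.1545, 0.089]
eef_rot: [-1.57, -0.0, -1.57]
contact_force: [0.4, 0.1, 0.1]
width: 0.0529
```

```bash
cat >> h.py <<'E'
def needle(c,ctr):
    "plunger travel in mm, dial radius fraction, with a local recentring on the hub"
    im=rectify(c,ctr).astype(np.float32).max(2); dev=cv2.blur(im,(31,31))-im  # local darkness
    y,x=np.mgrid[:240,:240]; m=cv2.GaussianBlur(im,(0,0),5)[90:150,90:150]
    j=np.unravel_index(m.argmin(),m.shape); cx,cy=90+j[1],90+j[0]
    a=np.radians(np.arange(0,360,.5)); r=np.arange(20,66,1.)
    X=(cx-np.outer(np.sin(a),r)).astype(np.float32); Y=(cy+np.outer(np.cos(a),r)).astype(np.float32) # 0=down, clockwise
    p=cv2.GaussianBlur(np.tile(cv2.remap(im,X,Y,1).mean(1)[:,None],(3,1)),(1,9),0)[720:1440,0]
    i=p.argmin(); w=np.clip(np.sort(p)[300]-20-p,0,None); k=np.arange(-16,17); wi=w[(i+k)%720]
    return ((i+(k*wi).sum()/max(wi.sum(),1e-9))*.5%360)/36, (cx,cy), float(np.median(p)-p[i])
E
python3 look.py w4 0.53 -0.097; python3 - <<'E'
import numpy as np; from h import *
for n,ctr in(("w3",(.53,-.095)),("w4",(.53,-.097)),("wrist2",(.53,-.115))): print(n,needle(dict(np.load(n+".npz")),ctr))
E
```

```text
{'clock': np.float64(9.35), 'position': array([ 0.5306, -0.1545,  0.089 ]), 'eef_rot': array([-1.5705e+00, -1.0000e-04, -1.5696e+00]), 'width': np.float64(0.0529), 'contact_force': array([0.4047, 0.1046, 0.0978])}
w3 (np.float64(6.677708452282026), (np.int64(122), np.int64(120)), 105.99385070800781)
w4 (np.float64(5.054680303389001), (np.int64(122), np.int64(117)), 99.27285766601562)
wrist2 (np.float64(0.05013825258708807), (np.int64(120), np.int64(117)), 125.14354705810547)
```

The needle reads 5.05 mm with the gauge released and standing, so the whole turn will stay between 1 and 9 mm. Next I lift off, turn the wrist so its camera looks at the dial while cranking, and check where the kettle stands.

play_rows([
  [1, [0, 0, 0], 0],
  [1, [0, 0, 0.5], 0],
  [1, [0, 0, 0.8], 0],
  [1, [0, 0, 0.8], 0],
  [1, [0, 0, 0], 1],
  [1, [0, 0, 0], 1],
  [1, [0, 0, 0], 1],
  [1, [0, 0, 0], 1],
])

```text
clock: 10.4
position: [0.5304, -0.1544, 0.2148]
eef_rot: [-1.571, 0.0, -1.147]
contact_force: [0.0, -0.3, -0.0]
width: 0.0911
```

```bash
python3 - <<'E'
import numpy as np; from h import *
for n in("side","scene"):
    c=dict(np.load(n+"0.npz")); w=cloud(c); b,g,r=[c["image"][...,i].astype(int) for i in range(3)]
    m=(r>60)&(r>2*g)&(r>2*b)&(w[...,1]>.1)&(w[...,2]>.02); print(n,m.sum(),np.round(np.nanpercentile(w[m],[2,50,98],axis=0),3).tolist())
# tall things near the crank circle
    q=w.reshape(-1,3); q=q[(q[:,2]>.14)&(q[:,2]<.35)&(np.hypot(q[:,0]-.53,q[:,1]-.05)<.3)]; print(len(q)); 
    if len(q): d=np.hypot(q[:,0]-.53,q[:,1]-.05); print(np.round(q[np.argsort(d)[:200:40]],3).tolist())
E
```

```text
side 356 [[0.642, 0.239, 0.132], [0.677, 0.254, 0.185], [0.709, 0.277, 0.226]]
2521
[[0.578, 0.028, 0.14], [0.615, 0.247, 0.15], [0.639, 0.238, 0.145], [0.65, 0.234, 0.156], [0.607, 0.257, 0.167]]
scene 2747 [[0.568, 0.267, 0.047], [0.591, 0.33, 0.14], [0.668, 0.383, 0.235]]
1589
[[0.57, 0.037, 0.14], [0.595, 0.266, 0.148], [0.602, 0.269, 0.169], [0.604, 0.272, 0.206], [0.585, 0.281, 0.149]]
```

play_rows([
  [1, [0.055, 0.2, 0], 0.98],
  [1, [0.055, 0.2, 0], 0.98],
  [1, [0.055, 0.2, 0], 0.98],
  [1, [0.055, 0.2, 0], 0.98],
  [1, [0.055, 0.2, 0], 0.98],
  [1, [0.055, 0.2, 0], 0.98],
  [1, [0.055, 0.2, 0], 0.98],
  [1, [0.055, 0.2, 0], 0.98],
])

```text
clock: 11.4
position: [0.5569, -0.058, 0.2148]
eef_rot: [-1.571, 0.0, -0.326]
contact_force: [0.5, -0.2, -0.0]
width: 0.0911
```

play_rows([
  [1, [0.055, 0.2, 0], 0.98],
  [1, [0.055, 0.2, 0], 0.98],
  [1, [0.055, 0.2, 0], 0.98],
  [1, [0.055, 0.2, 0], 0.98],
  [1, [0.055, 0.2, 0], 0.98],
  [1, [0.055, 0.2, 0], 0.98],
  [1, [0.055, 0.2, 0], 0.98],
  [1, [0.055, 0.2, 0], 0.98],
])

```text
clock: 12.4
position: [0.5833, 0.038, 0.2147]
eef_rot: [-1.571, 0.0, 0.495]
contact_force: [-0.1, 0.1, -0.3]
width: 0.0912
```

play_rows([
  [1, [0, 0, 0], 0.98],
  [1, [0, 0, 0], 0.98],
  [1, [0, 0, 0], 0.98],
  [1, [0, 0, 0], 0.98],
  [1, [0, 0, 0], 0.98],
  [1, [0, 0, 0], 0.98],
  [1, [0, 0, 0], 0.98],
  [1, [0, 0, 0], 0.98],
])

```text
clock: 13.4
position: [0.5832, 0.0376, 0.2148]
eef_rot: [-1.571, 0.0, 1.316]
contact_force: [1.2, 0.0, 0.5]
width: 0.0911
```

```bash
python3 - <<'E'
from station import env
from h import *
s=env.get_state(); print({k:np.round(s[k],4) for k in("clock","qpos","position","eef_rot")})
c=env.camera("wrist"); np.savez("w5.npz",**c); cv2.imwrite("pics/w5.png",c["image"]); print(needle(c,(.53,-.097)))
E
```

```text
{'clock': np.float64(13.4), 'qpos': array([-0.0378,  0.4356,  1.4474,  0.    ,  1.2588, -2.9242]), 'position': array([0.5832, 0.0376, 0.2148]), 'eef_rot': array([-1.5706,  0.    ,  1.3156])}
(np.float64(5.084601954810024), (np.int64(122), np.int64(116)), 110.82874298095703)
```

View pics/w5.png

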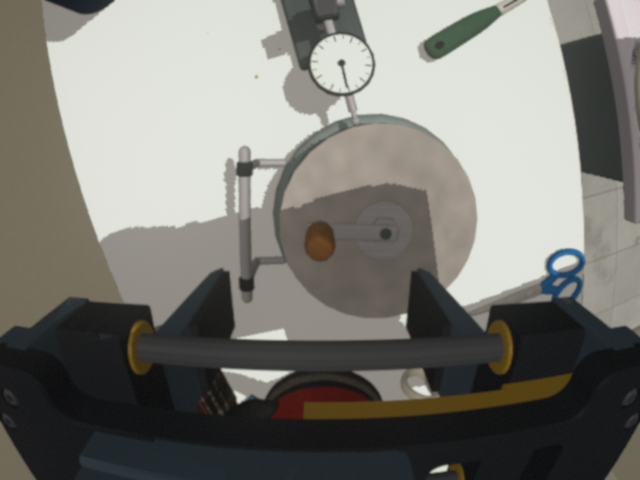

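The wrist view shows the knob (320,241), hub (386,233), rest bar on the left and the dial (342,63) in view; the needle still reads 5.08 mm. I refine the axis and knob from this.

```bash
python3 - <<'E'
from h import *
c=dict(np.load("w5.npz")); M=np.linalg.inv(c["world_to_cam"]); print("cam",np.round(M[:3,3],3))
b,g,r=[c["image"][...,i].astype(int) for i in range(3)]
m=((r>1.6*b)&(r-b>40)); m[:200]=0; m[270:]=0; m[:,:295]=0; m[:,345:]=0; v,u=np.nonzero(m); print(len(u),u.mean(),v.mean(),u.min(),u.max(),v.min(),v.max())
print("knob @.115",fish(c,u.mean(),v.mean(),.118)); print("hub",fish(c,386,233,.09), "plunger",fish(c,355,121,.061))
# stone top outline
x=[fish(c,*p,.076) for p in((477,214),(283,214),(373,122),(395,316),(440,145),(310,290))]; print(fitcircle(np.array(x)[:,:2]))
E
```

```text
cam [ 0.562 -0.044  0.387]
697 318.1348637015782 243.25394548063127 306 332 223 259
knob @.115 [0.58470652 0.03636837 0.118     ]
hub [0.52973222 0.05041248 0.09      ] plunger [ 0.53060154 -0.04556993  0.061     ]
(np.float64(0.5292798913424472), np.float64(0.0487641175939382), np.float64(0.08869646675082486))
```

play_rows([
  [1, [0.022, -0.022, 0], -0.85],
  [1, [0, 0, -0.4], -0.85],
  [1, [0, 0, -0.5], -0.8],
  [1, [0, 0, -0.5], 0],
  [1, [0, 0, -0.43], 0],
  [0.3, [0, 0, 0], 0],
  [0, [0, 0, 0], 0],
  [0, [0, 0, 0], 0],
], squeeze=12)

```text
clock: 14.45
position: [0.5853, 0.0362, 0.1062]
eef_rot: [-1.572, -0.001, 1.05]
contact_force: [0.1, 0.6, -0.0]
width: 0.0638
```

play_rows([
  [0, [0, 0, 0], 0],
  [0, [0, 0, 0], 0],
  [0, [0, 0, 0], 0],
  [0, [0, 0, 0], 0],
  [0, [0, 0, 0], 0],
  [0, [0, 0, 0], 0],
  [0, [0, 0, 0], 0],
  [0, [0, 0, 0], 0],
])

```text
clock: 15.45
position: [0.5838, 0.0364, 0.105]
eef_rot: [-1.569, 0.001, 1.05]
contact_force: [-4.6, 1.8, 5.5]
width: 0.0227
```

```bash
cat > read.py <<'E'
from station import env; from h import *
s=env.get_state(); print({k:np.round(s[k],4).tolist() for k in("clock","position","width","contact_force")},"q6",round(s["qpos"][5],3))
c=env.camera("wrist"); np.savez("last.npz",**c); p=s["position"]; A=np.array([.530,.0505])
d=p[:2]-A; print("crank deg",round(np.degrees(np.arctan2(d[1],d[0])),1),"r",round(np.hypot(*d)*1e3,1),"needle",needle(c,(.53,-.097)))
E
python3 read.py; python3 - <<'E'
import numpy as np
# rows for a circle in units of .06 m from crank -15 deg, clockwise, 15 deg a row
R=.055/.06; a=np.radians(-14.6-15*np.arange(25)); P=R*np.c_[np.cos(a),np.sin(a)]; print(np.round(np.diff(P,axis=0),2).tolist())
E
```

```text
{'clock': 15.45, 'position': [0.5838, 0.0364, 0.105], 'width': 0.0227, 'contact_force': [-4.639, 1.7737, 5.5035]} q6 -2.661
crank deg -14.7 r 55.6 needle (np.float64(5.056822552500305), (np.int64(122), np.int64(116)), 135.83590698242188)
[[-0.09, -0.22], [-0.14, -0.19], [-0.19, -0.15], [-0.22, -0.09], [-0.24, -0.03], [-0.24, 0.03], [-0.22, 0.09], [-0.19, 0.14], [-0.15, 0.19], [-0.09, 0.22], [-0.03, 0.24], [0.03, 0.24], [0.09, 0.22], [0.14, 0.19], [0.19, 0.15], [0.22, 0.09], [0.24, 0.03], [0.24, -0.03], [0.22, -0.09], [0.19, -0.14], [0.15, -0.19], [0.09, -0.22], [0.03, -0.24], [-0.03, -0.24]]
```

The knob is held (22.7 mm wide) and the dial is readable. I crank clockwise with stops at about 45°, reading the needle at each.

play_rows([
  [0, [-0.09, -0.22, 0], 0],
  [0, [-0.14, -0.19, 0], 0],
  [0, [-0.19, -0.15, 0], 0],
  [0, [0, 0, 0], 0],
  [0, [0, 0, 0], 0],
  [0, [0, 0, 0], 0],
  [0, [0, 0, 0], 0],
  [0, [0, 0, 0], 0],
])

```text
clock: 16.5
position: [0.558, 0.0037, 0.1049]
eef_rot: [-1.568, 0.0, 1.05]
contact_force: [-7.2, 9.1, 6.6]
width: 0.0225
```

```bash
python3 read.py
```

```text
{'clock': 16.5, 'position': [0.558, 0.0037, 0.1049], 'width': 0.0225, 'contact_force': [-7.178, 9.084, 6.6352]} q6 -2.723
crank deg -59.1 r 54.6 needle (np.float64(4.631384154726976), (np.int64(121), np.int64(116)), 132.69393920898438)
```

play_rows([
  [0, [-0.22, -0.09, 0], 0],
  [0, [-0.24, -0.03, 0], 0],
  [0, [-0.24, 0.03, 0], 0],
  [0, [0, 0, 0], 0],
  [0, [0, 0, 0], 0],
  [0, [0, 0, 0], 0],
  [0, [0, 0, 0], 0],
  [0, [0, 0, 0], 0],
])

```text
clock: 17.55
position: [0.5173, -0.0022, 0.105]
eef_rot: [-1.57, -0.001, 1.05]
contact_force: [0.4, 6.4, 0.3]
width: 0.0227
```

```bash
python3 read.py
```

```text
{'clock': 17.55, 'position': [0.5173, -0.0022, 0.105], 'width': 0.0227, 'contact_force': [0.4401, 6.4169, 0.3203]} q6 -2.742
crank deg -103.5 r 54.2 needle (np.float64(3.3263669890422998), (np.int64(120), np.int64(117)), 129.8172607421875)
```

play_rows([
  [0, [-0.22, 0.09, 0], 0],
  [0, [-0.19, 0.14, 0], 0],
  [0, [-0.15, 0.19, 0], 0],
  [0, [0, 0, 0], 0],
  [0, [0, 0, 0], 0],
  [0, [0, 0, 0], 0],
  [0, [0, 0, 0], 0],
  [0, [0, 0, 0], 0],
])

```text
clock: 18.6
position: [0.4836, 0.0223, 0.105]
eef_rot: [-1.57, 0.0, 1.05]
contact_force: [-4.6, -1.3, 5.0]
width: 0.0223
```

```bash
python3 read.py
```

```text
{'clock': 18.6, 'position': [0.4836, 0.0223, 0.105], 'width': 0.0223, 'contact_force': [-4.5828, -1.3423, 4.9528]} q6 -2.698
crank deg -148.7 r 54.3 needle (np.float64(1.8532088404510998), (np.int64(120), np.int64(117)), 135.35220336914062)
```

play_rows([
  [0, [-0.09, 0.22, 0], 0],
  [0, [-0.03, 0.24, 0], 0],
  [0, [0.03, 0.24, 0], 0],
  [0, [0, 0, 0], 0],
  [0, [0, 0, 0], 0],
  [0, [0, 0, 0], 0],
  [0, [0, 0, 0], 0],
  [0, [0, 0, 0], 0],
])

```text
clock: 19.65
position: [0.4773, 0.0647, 0.105]
eef_rot: [-1.569, 0.001, 1.05]
contact_force: [-9.1, 3.5, 10.7]
width: 0.0229
```

```bash
python3 read.py
```

```text
{'clock': 19.65, 'position': [0.4773, 0.0647, 0.105], 'width': 0.0229, 'contact_force': [-9.0502, 3.508, 10.6786]} q6 -2.611
crank deg 164.9 r 54.5 needle (np.float64(1.1249858194409685), (np.int64(120), np.int64(117)), 134.3130340576172)
```

The readings run 5.06, 4.63, 3.33, 1.85, 1.12 mm, a smooth sinusoid that never leaves the rim. I carry on round past a full turn.

play_rows([
  [0, [0.09, 0.22, 0], 0],
  [0, [0.14, 0.19, 0], 0],
  [0, [0.19, 0.15, 0], 0],
  [0, [0.22, 0.09, 0], 0],
  [0, [0, 0, 0], 0],
  [0, [0, 0, 0], 0],
  [0, [0, 0, 0], 0],
  [0, [0, 0, 0], 0],
])

```text
clock: 20.7
position: [0.5172, 0.1046, 0.105]
eef_rot: [-1.57, -0.002, 1.05]
contact_force: [-1.3, 13.9, 2.8]
width: 0.0227
```

```bash
python3 read.py
```

```text
{'clock': 20.7, 'position': [0.5172, 0.1046, 0.105], 'width': 0.0227, 'contact_force': [-1.2817, 13.9254, 2.7593]} q6 -2.537
crank deg 103.4 r 55.6 needle (np.float64(0.0), (np.int64(90), np.int64(149)), 0.0)
```

play_rows([
  [0, [0.24, 0.03, 0], 0],
  [0, [0.24, -0.03, 0], 0],
  [0, [0.22, -0.09, 0], 0],
  [0, [0.19, -0.14, 0], 0],
  [0, [0, 0, 0], 0],
  [0, [0, 0, 0], 0],
  [0, [0, 0, 0], 0],
  [0, [0, 0, 0], 0],
])

```text
clock: 21.75
position: [0.5701, 0.0897, 0.105]
eef_rot: [-1.571, 0.0, 1.051]
contact_force: [1.8, -0.3, -2.3]
width: 0.0226
```

```bash
python3 read.py
```

```text
{'clock': 21.75, 'position': [0.5701, 0.0897, 0.105], 'width': 0.0226, 'contact_force': [1.8252, -0.2942, -2.3353]} q6 -2.569
crank deg 44.4 r 56.1 needle (np.float64(0.0), (np.int64(90), np.int64(90)), 0.0)
```

play_rows([
  [0, [0.15, -0.19, 0], 0],
  [0, [0.09, -0.22, 0], 0],
  [0, [0.03, -0.24, 0], 0],
  [0, [-0.03, -0.24, 0], 0],
  [0, [0, 0, 0], 0],
  [0, [0, 0, 0], 0],
  [0, [0, 0, 0], 0],
  [0, [0, 0, 0], 0],
])

```text
clock: 22.8
position: [0.5834, 0.0357, 0.1049]
eef_rot: [-1.569, 0.001, 1.05]
contact_force: [-7.0, -0.1, 5.3]
width: 0.0229
```

```bash
python3 read.py
```

```text
{'clock': 22.8, 'position': [0.5834, 0.0357, 0.1049], 'width': 0.0229, 'contact_force': [-6.9654, -0.1072, 5.2581]} q6 -2.662
crank deg -15.5 r 55.4 needle (np.float64(5.057682033622419), (np.int64(122), np.int64(116)), 136.4358367919922)
```

It closes at 5.06 mm after a full turn. I overshoot by 45° so the turn is surely complete, then fit the phase.

play_rows([
  [0, [-0.09, -0.22, 0], 0],
  [0, [-0.14, -0.19, 0], 0],
  [0, [-0.19, -0.15, 0], 0],
  [0, [0, 0, 0], 0],
  [0, [0, 0, 0], 0],
  [0, [0, 0, 0], 0],
  [0, [0, 0, 0], 0],
  [0, [0, 0, 0], 0],
])

```text
clock: 23.85
position: [0.5581, 0.003, 0.1049]
eef_rot: [-1.568, -0.0, 1.05]
contact_force: [-7.7, 9.4, 5.5]
width: 0.0227
```

```bash
python3 read.py; python3 - <<'E'
import numpy as np; from h import *
from scipy.optimize import least_squares
P=np.array([[.5838,.0364],[.558,.0037],[.5173,-.0022],[.4836,.0223],[.4773,.0647],[.5172,.1046],[.5701,.0897],[.5834,.0357]])
n=np.array([5.057,4.631,3.326,1.853,1.125,np.nan,np.nan,5.058]); a=fitcircle(P); print(a)
for A in((.530,.0505),a[:2]):
    th=np.arctan2(P[:,1]-A[1],P[:,0]-A[0]); k=~np.isnan(n)
    d=.094  # rim + ball: exact law for a ball riding on a disc 2 mm off
    for free in(0,1):
        f=least_squares(lambda q:(q[0]+(q[2] if free else 2)*np.cos(th[k]-q[1])-n[k]),[3.1,-.3,2.]); print(np.round(f.x,3),"peak crank deg",np.degrees(f.x[1]).round(1),"res",np.round(f.fun,3))
E
```

```text
{'clock': 23.85, 'position': [0.5581, 0.003, 0.1049], 'width': 0.0227, 'contact_force': [-7.683, 9.4332, 5.4543]} q6 -2.724
crank deg -59.4 r 55.2 needle (np.float64(4.652797467280511), (np.int64(121), np.int64(116)), 132.84933471679688)
(np.float64(0.5306174914952139), np.float64(0.05125057486708964), np.float64(0.05506558598770408))
[ 3.08  -0.361  2.   ] peak crank deg -20.7 res [ 0.012  0.015  0.001 -0.006 -0.036  0.014]
[ 3.09  -0.354  1.977] peak crank deg -20.3 res [ 0.    -0.001 -0.005  0.008 -0.004  0.002]
[ 3.078 -0.367  2.   ] peak crank deg -21.0 res [ 0.012  0.    -0.003  0.011 -0.033  0.013]
[ 3.084 -0.362  1.985] peak crank deg -20.8 res [ 0.004 -0.011 -0.007  0.02  -0.012  0.005]
```

The fit gives the peak at crank angle about -20.8° (world), with residuals under 0.02 mm. I turn back 39°.

play_rows([
  [0, [0.17, 0.12, 0], 0],
  [0, [0.13, 0.16, 0], 0],
  [0, [0.1, 0.19, 0], 0],
  [0, [0, 0, 0], 0],
  [0, [0, 0, 0], 0],
  [0, [0, 0, 0], 0],
  [0, [0, 0, 0], 0],
  [0, [0, 0, 0], 0],
])

```text
clock: 24.9
position: [0.5817, 0.0309, 0.1048]
eef_rot: [-1.567, 0.001, 1.05]
contact_force: [-10.4, 6.1, 8.2]
width: 0.0226
```

```bash
python3 read.py; python3 -c "
from station import env;import numpy as np
p=env.get_state()['position'];print(np.degrees(np.arctan2(p[1]-.0513,p[0]-.5306)))"
```

```text
{'clock': 24.9, 'position': [0.5817, 0.0309, 0.1048], 'width': 0.0226, 'contact_force': [-10.4104, 6.129, 8.1998]} q6 -2.671
crank deg -20.8 r 55.3 needle (np.float64(5.075090757812038), (np.int64(122), np.int64(116)), 135.81707763671875)
-21.777447857314744
```

play_rows([
  [0, [-0.015, 0.015, 0], 0],
  [0, [0, 0, 0], 0],
  [0, [0, 0, 0], 0],
  [0.4, [0, 0, 0], 0],
  [0.7, [0, 0, 0], 0],
  [1, [0, 0, 0], 0],
  [1, [0, 0, 0], 0],
  [1, [0, 0, 0], 0],
])

```text
clock: 25.95
position: [0.5826, 0.0317, 0.105]
eef_rot: [-1.571, -0.0, 1.05]
contact_force: [-0.2, -0.4, 0.3]
width: 0.0701
```

play_rows([
  [1, [0, 0, 0], 0],
  [1, [0, 0, 0.3], 0],
  [1, [0, 0, 0.5], 0],
  [1, [0, 0, 0.5], 0],
  [1, [0, 0, 0.5], 0],
  [1, [0, 0, 0], 0],
  [1, [0, 0, 0], 0],
  [1, [0, 0, 0], 0],
])

```text
clock: 26.95
position: [0.582, 0.0318, 0.212]
eef_rot: [-1.569, 0.001, 1.05]
contact_force: [-0.6, 0.7, 0.2]
width: 0.0909
```

```bash
python3 read.py; python3 - <<'E'
from h import *; from station import env
c=dict(np.load("last.npz")); b,g,r=[c["image"][...,i].astype(int) for i in range(3)]
m=((r>1.6*b)&(r-b>40)).astype(np.uint8); n,l,st,ce=cv2.connectedComponentsWithStats(m)
for i in range(1,n):
    if 200<st[i,4]<4000:
        k=fish(c,*ce[i],.118); print(ce[i].round(),st[i,4],k.round(4),np.degrees(np.arctan2(k[1]-.0513,k[0]-.5306)).round(1))
s=env.camera("side")["image"]; cv2.imwrite("pics/final.png",np.hstack([cv2.resize(c["image"],(400,300)),cv2.resize(s[120:420,200:500],(400,300))]))
E
```

```text
{'clock': 26.95, 'position': [0.582, 0.0318, 0.212], 'width': 0.0909, 'contact_force': [-0.6337, 0.6832, 0.1894]} q6 -2.669
crank deg -19.8 r 55.2 needle (np.float64(5.072128433506262), (np.int64(122), np.int64(116)), 103.58855438232422)
[ 4. 23.] 471 [ 0.7318 -0.3056  0.118 ] -60.6
[318. 249.] 645 [0.5847 0.0333 0.118 ] -18.5
[136. 347.] 665 [0.7805 0.0326 0.118 ] -4.3
[502. 347.] 678 [0.4845 0.2029 0.118 ] 106.9
```

View pics/final.png

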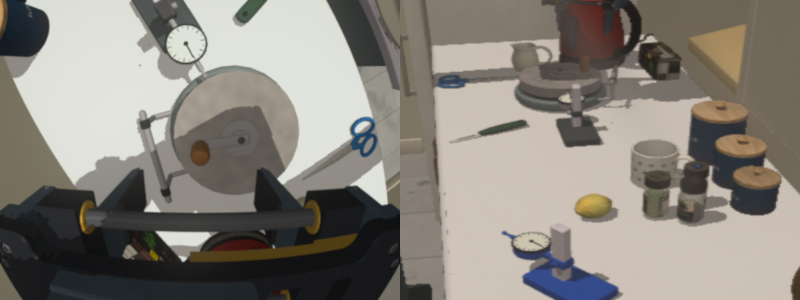

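```bash
python3 -c "
from station import env; print(env.sign_off())"
```

```text
the job is handed in; nothing more can be done
None
```

The job is done and handed in at 27 s. The gauge stands against the stone's rim, and the stone is at rest with its high spot under the plunger.

**Gauge:** I lifted the dark gauge by its post and stood it on the -y side of the stone, facing the spindle. I set it at 5.05 mm of plunger travel before letting go.

**Turn:** I cranked one full turn clockwise plus 45°, stopping to read the needle.
- The readings ran between 1.12 and 5.06 mm, and the needle came back to 5.06 mm after the full turn.
- They fitted a 1.98 mm off-centre sinusoid to within 0.02 mm, with the peak at a crank angle of about -21° in the world frame.
- At two stops, on the side of the turn away from the gauge, the dial was out of the camera's view. That stretch rests on the fit; its lowest point works out at about 1.1 mm.

**Final state:** I turned back to the peak, released the knob and lifted clear.
- The needle reads 5.07 mm, which matches the fitted maximum, and the robot is touching nothing.
- The last side picture shows the gauge upright. The jug, scissors, peeler and lemon look undisturbed; I judged those by eye only.
- **One small disagreement:** the arm's position puts the crank at about -21°, while the wrist camera puts the knob at -18.5°. That is within about 2.5°, which changes the rim height by only a few thousandths of a millimetre.

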